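Centre the mortar on its stand

TASK

The round-bellied ceramic mortar has been left off-centre on its low round slate stand, with its foot hanging over the edge. Nudge it with light fingertip taps until it stands in the middle of the stand: do not grip it, lift it or tip it over. Leave the stand and the other things on the shelf where they are, and finish with the hand clear.

Things in the scene. Friction and masses are not known exactly. Their poses are not given: they have to be found in the camera images.
- stand: Low round stand of grey slate, a solid disc 110 mm in diameter and 24 mm high, flat on top, about 0.6 kg, loose on the shelf (it stays put by its own weight and the mortar's when the mortar is pushed, but slides if it is pushed itself). Origin: centre of its underside, on the shelf; z up. Its yaw means nothing.
- mortar: White ceramic mortar, round-bellied, open at the top, 56 mm high, about 0.4 kg, standing loose on the stand with its centre 32 to 41 mm off the stand's centre, in any direction. Narrow foot 50 mm in diameter; belly 90 mm in diameter; it narrows to 78 mm near the top (rim 82 mm). Origin: centre of the underside of its foot; z is its own axis, up when it stands upright.
- jug: Bystander: open blue plastic jug, 110 mm in diameter at the rim, 155 mm high, with a loop handle reaching 97 mm from its axis on the jug's +y side. Stands left or right of the work. Origin: centre of its underside.
- bowl: Bystander: clear glass bowl, 150 mm in diameter at the rim, 70 mm high. Stands on the other side from the jug. Origin: centre of its underside.
- whisk: Bystander: steel balloon whisk lying beyond the stand, 270 mm long, its balloon 58 mm across. Origin: on the shelf under its middle; x runs along it, from handle to balloon.
- pestle: Bystander: white ceramic pestle lying on the robot's side of the shelf, 119 mm long, up to 29 mm thick. Origin: on the shelf under its middle; x runs along it, from head to handle.
- mortar_belly (a point): Point on the mortar's axis 20 mm above its underside, level with the widest part of the belly. Pushed level at this height the mortar slides on the stand under 2 to 4 N; pushed near the rim it rocks or tips over.
There are look-alikes about, which are no part of the job. What is shaped like the stand but green is not meant.

How it is judged (in metres and radians):
At the end, for the whole second after the job is handed in: The mortar stands upright and still on the stand with its centre within 6 mm of the stand's centre; the stand is within 12 mm, and jug, bowl, whisk and pestle within 15 mm, of where they were (horizontal distance between mortar and stand below 0.006 m and z of mortar in the frame of stand between 0.021 and 0.027 m and angle between each of mortar, stand's own z axis and vertical below 0.05 rad and linear speed of mortar below 0.01 m/s and distance of stand from where it was at the start of the episode below 0.012 m and distance of each of jug, bowl, whisk, pestle from where it was at the start of the episode below 0.015 m); the robot touches nothing.
It fails at once if the mortar is tipped by more than about 17 degrees (angle between mortar's own z axis and vertical above 0.3 rad).
It fails at once if the mortar is lifted (foot more than 10 mm above the stand's top) or drops off the stand (z of mortar in the frame of stand above 0.034 m or z of mortar in the frame of stand below 0.014 m).
It fails at once if the mortar is gripped or struck: the fingers press it with more than 20 N in all, or the arm or the gripper's body with more than 5 N (contact force between the fingers and mortar above 20 N or contact force between the arm and mortar above 5 N).
It fails at once if the stand is shoved more than 12 mm (distance of stand from where it was at the start of the episode above 0.012 m).
It fails at once if a bystander is disturbed (moved more than 15 mm) (distance of any of jug, bowl, whisk, pestle from where it was at the start of the episode above 0.015 m).
It also fails if it takes over 48 s, if anything falls off the work surface, if the arm or the gripper's body presses on something with over 40 N, if the wrist force passes 120 N, or if a joint passes its speed limit or range.

ROBOT

A 6-joint arm with a two-finger parallel gripper is mounted at the origin on the work surface. World frame = base frame: x ahead of the robot, y to its left, z up, the work surface at z = 0. Lengths are in mm, angles in rad, forces in N, time in s.
With the tool pointing down it reaches from about 375 to 900 mm from the base axis. Payload 3.1 kg.
Tool frame: the origin (TCP) lies between the finger pads; the fingertips stand 25 mm ahead of it and the grasp point (between the pads) lies 6 mm ahead of it; z points along the fingers, y is the direction in which the jaws open and shut (so a half turn about z gives the same grasp; the last joint's range is limited). The gripper opens to 85 mm and grips with 20 to 120 N. Pads are 22 mm wide; open, the fingers measure 114 mm over their backs; the gripper's body (76 mm by 85 mm) begins 54 mm behind the grasp point. The pads swing forward as they close: fully open they stand 13 mm farther back than shut.
Start: joints at [1.103, 0.527, 1.433, -0, 1.181, -0.178], TCP at [177.961, 599.105, 256.31] pointing down, gripper open.
Joint ranges: [-3.08, 3.08], [-0.75, 2.2], [0.22, 2.44], [-1.43, 4.57], [0, 2.65], [-2.85, 2.85]. Speed limits (rad/s): [2.79, 2.79, 3.14, 3.14, 3.14, 3.14].

INTERFACE

Orientations are given as [roll, pitch, yaw] about the fixed x, y, z axes, in that order (R = Rz(yaw) Ry(pitch) Rx(roll)).
In Python, from workcell import env gives the robot as it stands.
- The arm moves only by the tool send_rows, never from a script. Its argument "increments" is text: rows parted by semicolons, each of 5 numbers parted by spaces: the opening, from 0 (shut) to 1 (fully open), then the shift along the tool's x, y, z each as a share of 0.02 m, from -1 to 1, then the turn about the tool's z as a share of 6 degrees, from -1 to 1. A call has 1 to 12 rows; each row shifts and turns the commanded pose from where the row before left it, along the tool's axes as they then stand; what a row does not reach is not made up. A row lasts 1/10 s, in which the tool goes at most 50 mm and 8.59 degrees, less where a joint would pass 70% of its speed; a pose out of reach is approached as far as the arm can. A call with a number of a shift or a turn outside -1 to 1 is refused whole. A call with a gripper value outside its range is refused whole. The fingers move at their own pace and stop on an object; the grip force is fixed at half the most. Time passes only in rows, so rows that do not move let the fingers close. It gives the time, the measured TCP pose, the force and the opening at its end, in the units of the state.
- env.get_obs(): the state, without advancing time (a new reading comes with each control period).
- env.snapshot(name): name is "side" or "top"; returns the picture (420x560x3 uint8, red, green, blue); there is no depth.
- env.camera_info(name): a dict with "intrinsics" (3x3 intrinsics, pixels), "dist_coeffs" ([k1, k2, p1, p2, k3] as OpenCV has them; the pictures are not rectified), "R" (3x3) and "t" (3): a world point X has camera coordinates R X + t. Camera axes: x right, y down, z forward; pixel columns grow to the right and rows downward; lengths in mm; the calibration is good to about 2 mm. A picture is of the moment at which its call begins. camera_info takes no time and is no camera call.
- env.close_job(): hands the job in, once; it reports no verdict.
Trained networks look in the newest picture that a camera, given by its name, has taken for a name from the list of things; names that differ only in an ending like _2 or _b are one class to them, and where a whole thing is asked for, a point or a joint stands for the part that bears it (a point fixed in the world has none). Each returns a list of dicts, best first, with "p" (0 to 1); they miss things now and then, are a little off and sometimes report something else, mostly with a low value. They report only what shows in the picture. A call takes as long as a camera call. They do not tell look-alikes from the thing itself.
- env.look_for(query, camera): "box" ([left, top, right, bottom] in pixels, round what is visible of it).
- env.outline_of(query, camera): "region" (420x560 bool, what is visible of it) and "box" ([left, top, right, bottom] in pixels, round what is visible of it).
The state is a dict: "t": time; "q": joint angles; "joint_velocities": joint speeds; "effort": joint torques, N m; "position": TCP position; "tool_rot": TCP orientation; "ft_force": force on the tool from outside, world axes, zero at the start; "moment": the same for the moment, N m; "opening": finger opening in mm.
Only numpy, scipy, OpenCV 4.12 (cv2) and the standard library are available. Lean on these libraries where they do the work, as an engineer would, in place of code of your own. Each camera call takes 0.05 s, during which the arm holds its last target. There are 200 camera calls.

## Working session

There is one attempt and no reset: what is moved stays moved. The work goes in short steps, Python scripts to look and compute and a tool call to move; the robot and the scene stay as the last step left them, time stands still between calls to the robot, and variables do not carry over. Pictures are saved under pics/ and viewed, about 8 in all and at most 12, crops included, and the job is handed in when it is done.

Besides the shell and the picture viewer there is one more tool, called after "Call:" as name(argument=value, ...) on one line, values as JSON. send_rows: Moves the arm, as the interface text tells. Shift numbers are shares of 0.02 m and turn numbers shares of 6 degrees, none past 1 either way. Its arguments: {"type":"object","properties":{"increments":{"type":"string"}},"required":["increments"]}

```bash
mkdir -p pics; ls; python3 - <<'E'
from workcell import env
import cv2,numpy as np
ims=[]
for c in("top","side"):
    im=env.snapshot(c); cv2.imwrite(f"pics/{c}0.png",im[:,:,::-1])
    i=env.camera_info(c); print(c,i)
    for n in("stand","mortar","jug","bowl","whisk","pestle"):
        print(n,[(np.round(d["box"]).tolist(),round(d["p"],2)) for d in env.look_for(n,c)])
print(env.get_obs())
E
```

```text
pics
top {'intrinsics': array([[493.43228625,   0.        , 276.88810307],
       [  0.        , 493.43228625, 208.8809848 ],
       [  0.        ,   0.        ,   1.        ]]), 'dist_coeffs': array([-0.11888848,  0.        ,  0.        ,  0.        ,  0.        ]), 'R': array([[-0.01123806, -0.99985457,  0.01282725],
       [-0.99353102,  0.00971543, -0.11314472],
       [ 0.11300365, -0.01401579, -0.99349571]]), 't': array([  -6.54777175,  586.71573465, 1443.39579488])}
stand [([218.0, 183.0, 251.0, 221.0], 0.91), ([267.0, 215.0, 304.0, 248.0], 0.88), ([267.0, 158.0, 299.0, 197.0], 0.86), ([266.0, 274.0, 306.0, 308.0], 0.85)]
mortar [([286.0, 223.0, 313.0, 252.0], 0.56)]
jug [([394.0, 208.0, 457.0, 246.0], 0.57)]
bowl [([111.0, 203.0, 164.0, 252.0], 0.74)]
whisk [([226.0, 142.0, 311.0, 158.0], 0.59)]
pestle [([186.0, 273.0, 227.0, 286.0], 0.63)]
side {'intrinsics': array([[396.87958741,   0.        , 272.25615277],
       [  0.        , 396.87958741, 211.76170064],
       [  0.        ,   0.        ,   1.        ]]), 'dist_coeffs': array([-0.01614904,  0.        ,  0.        ,  0.
[... 647 characters left out ...]
le [([283.0, 288.0, 318.0, 331.0], 0.83)]
{'t': 0.7, 'q': array([ 1.10352842e+00,  5.27446964e-01,  1.43267917e+00,  3.12149661e-05,
        1.18141891e+00, -1.78508902e-01]), 'joint_velocities': array([ 0.00185306,  0.00080185, -0.00034167, -0.00018117,  0.0005614 ,
       -0.00117308]), 'effort': array([-1.58850366e-04, -4.42155576e+01, -1.78388894e+01, -1.98807638e-04,
        4.72340489e-04,  6.17324218e-06]), 'position': array([177.93962587, 599.11976677, 256.34966324]), 'tool_rot': array([ 3.14154067e+00, -1.99667327e-05,  2.85282180e+00]), 'ft_force': array([-0.3716691 ,  0.0627353 ,  0.17003165]), 'moment': array([-0.00987972, -0.00677417,  0.00892141]), 'opening': 85.29330843626684}
```

View pics/top0.png

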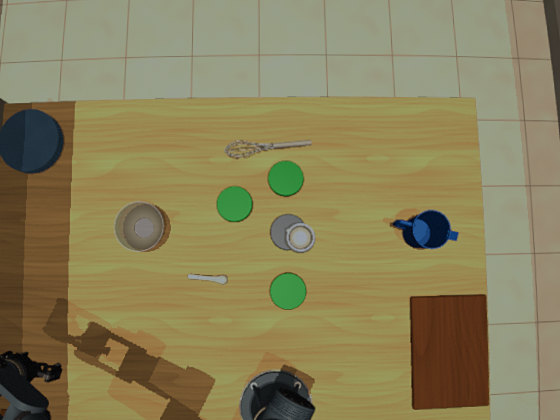

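View pics/side0.png

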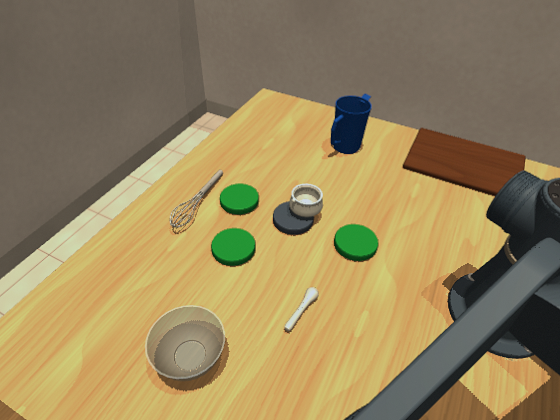

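```bash
python3 - <<'E'
import cv2,numpy as np
a=cv2.imread("pics/top0.png")[205:265,255:335]; b=cv2.imread("pics/side0.png")[175:240,260:340]
f=lambda x:cv2.resize(x,None,fx=7,fy=7,interpolation=cv2.INTER_CUBIC)[:420,:]
c=np.hstack([f(a)[:,:400],f(b)[:,:400]]); c=np.hstack([f(a)[:,70:470],f(b)[:,80:480]]);cv2.imwrite("pics/c0.png",c)
for n,y in(("top",232),("top",240),("side",204),("side",217)):
    im=cv2.imread(f"pics/{n}0.png"); x0=264 if n=="top" else 266
    print(n,y,x0,[tuple(int(v) for v in p) for p in im[y,x0:x0+64:2]])
E
```

```text
top 232 264 [(83, 141, 154), (83, 141, 155), (82, 141, 157), (61, 76, 92), (113, 113, 110), (111, 111, 109), (110, 111, 108), (109, 111, 108), (110, 112, 108), (110, 111, 109), (100, 100, 98), (74, 83, 87), (163, 158, 153), (92, 103, 108), (122, 142, 150), (134, 150, 154), (159, 159, 153), (164, 160, 153), (168, 161, 153), (167, 160, 154), (153, 156, 152), (128, 150, 154), (126, 145, 147), (72, 83, 89), (159, 152, 148), (104, 142, 147), (86, 146, 155), (86, 145, 154), (87, 144, 155), (84, 144, 153), (84, 142, 154), (84, 141, 154)]
top 240 264 [(86, 145, 153), (87, 146, 154), (86, 146, 154), (89, 150, 158), (70, 98, 103), (115, 115, 111), (111, 113, 110), (110, 112, 109), (112, 113, 110), (112, 112, 111), (94, 96, 94), (85, 96, 101), (150, 144, 140), (102, 122, 128), (125, 144, 150), (156, 161, 153), (157, 159, 152), (166, 160, 153), (171, 160, 153), (169, 160, 153), (167, 161, 154), (157, 159, 153), (130, 151, 156), (99, 111, 116), (119, 127, 128), (131, 128, 129), (79, 139, 155), (81, 138, 154), (81, 136, 155), (81, 136, 155), (81, 138, 154), (81, 138, 154)]
side 204 266 [(105, 180,
[... 282 characters left out ...]
, (121, 129, 126), (147, 149, 146), (147, 150, 146), (146, 148, 145), (118, 127, 124), (88, 97, 100), (63, 76, 82), (79, 92, 99), (96, 114, 121), (96, 126, 139), (106, 179, 211), (107, 183, 209), (107, 182, 209)]
side 217 266 [(103, 174, 210), (100, 172, 209), (109, 186, 209), (89, 154, 195), (85, 79, 72), (87, 84, 77), (87, 84, 77), (87, 84, 77), (87, 83, 77), (87, 84, 76), (87, 85, 78), (87, 83, 77), (87, 84, 78), (84, 80, 74), (68, 65, 60), (34, 33, 29), (36, 34, 30), (36, 35, 32), (37, 37, 32), (40, 40, 39), (43, 45, 44), (41, 44, 41), (41, 41, 38), (35, 33, 28), (38, 60, 80), (46, 78, 108), (47, 82, 113), (57, 97, 137), (110, 190, 212), (106, 180, 209), (105, 181, 208), (112, 190, 208)]
```

View pics/c0.png

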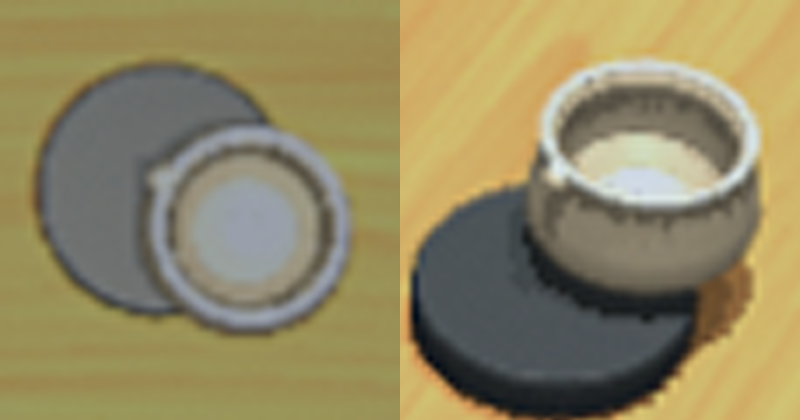

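```bash
cat > h.py <<'E'
import cv2,numpy as np
from scipy.optimize import minimize
from workcell import env
MP=[(0,25),(4,31),(8,38),(14,43.5),(20,45),(27,44),(34,42),(42,39),(48,39),(52,40),(56,41)]
SP=[(0,55),(24,55)]
S=4
ph=np.linspace(0,2*np.pi,60)
def proj(i,P):
    return cv2.projectPoints(np.float64(P).reshape(-1,1,3),cv2.Rodrigues(i["R"])[0],i["t"],i["intrinsics"],i["dist_coeffs"])[0].reshape(-1,2)
def draw(m,i,prof,xy,z0,v,off):
    zs=np.linspace(prof[0][0],prof[-1][0],15); rs=np.interp(zs,*zip(*prof))
    for z,r in zip(zs,rs):
        P=np.c_[xy[0]+r*np.cos(ph),xy[1]+r*np.sin(ph),0*ph+z0+z]
        q=(proj(i,P)-off+.5)*S-.5
        cv2.fillPoly(m,[np.round(q*16).astype(np.int32)],v,shift=4)
def labels(im,box):
    x0,y0,x1,y1=box
    c=cv2.resize(im[y0:y1,x0:x1],None,fx=S,fy=S,interpolation=cv2.INTER_CUBIC).astype(int)
    R,G,B=c[...,0],c[...,1],c[...,2]; mx=c.max(2)
    obj=(mx-c.min(2))<0.34*np.maximum(mx,30)
    st=obj&(B>=R-3)&(mx<128)
    return np.where(st,1,np.where(obj,2,0)).astype(np.uint8)
def fit(x0,cams=("top","side"),ims=None):
    D=[]
    for c in cams:
        im=env.snapshot(c) if ims is None else ims[c]; i=env.camera_info(c)
        p=proj(i,[(x0[0],x0[1],30)])[0]; b=[int(p[0])-34,int(p[1])-34,int(p[0])+34,int(p[1])+34]
        D.append((i,b,labels(im,b)))
    def render(i,b,x):
        m=np.zeros((68*S,68*S),np.uint8); o=np.float64(b[:2])
        draw(m,i,SP,x[:2],0,1,o); draw(m,i,MP,x[2:4],24,2,o); return m
    def cost(x,D=D): return sum((render(i,b,x)!=L).sum() for i,b,L in D)/S/S
    out={}
    for k,DD in [("both",D)]+[(c,[d]) for c,d in zip(cams,D)] :
        st=np.float64(x0)
        for step in(12,4):
            sim=np.vstack([st]+[st+step*e for e in np.eye(4)])
            r=minimize(cost,st,args=(DD,),method="Nelder-Mead",options=dict(initial_simplex=sim,xatol=.05,fatol=.01)); st=r.x
        out[k]=r.x; print(k,np.round(r.x,1),"off",np.round(r.x[2:]-r.x[:2],1),"cost",round(r.fun,1))
        if k=="both": dbg=[np.hstack([L*120,render(i,b,r.x)*120]) for i,b,L in D]
    cv2.imwrite("pics/dbg.png",np.vstack(dbg))
    return out["both"]
def ray(c,uv,z):
    i=env.camera_info(c); n=cv2.undistortPoints(np.float64([[uv]]),i["intrinsics"],i["dist_coeffs"])[0,0]
    d=i["R"].T@np.r_[n,1]; o=-i["R"].T@i["t"]; return (o+d*(z-o[2])/d[2])
E
python3 - <<'E'
from h import *
s=ray("top",(287,232),24)[:2]; m=ray("top",(300,237),80)[:2]; print(s,m)
fit(np.r_[s,m])
for n,uv,z in(("jug",(430,229),155),("jugfar",(455,235),100),("jughandle",(392,224),80),("bowl",(140,227),70),("pestle",(190,277),15),("pestle",(226,280),15),("whisk",(311,143),15),("whisk",(228,149),25)):print(n,ray("top",uv,z).round())
E
```

```text
[517.63615052 -42.37448268] [499.08376521 -77.76200566]
both [519.4 -48.3 500.2 -77.8] off [-19.3 -29.5] cost 263.9
top [518.2 -48.  500.9 -78.9] off [-17.3 -31. ] cost 110.6
side [521.4 -49.5 499.6 -76.8] off [-21.8 -27.3] cost 120.9
jug [ 512. -435.  155.]
jugfar [ 498. -528.  100.]
jughandle [ 534. -347.   80.]
bowl [533. 389.  70.]
pestle [386. 250.  15.]
pestle [376. 142.  15.]
whisk [ 792. -121.   15.]
whisk [773. 135.  25.]
```

View pics/dbg.png

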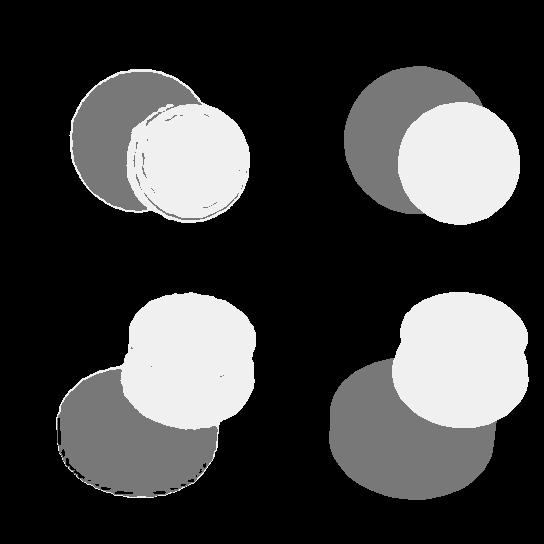

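Call:
send_rows(increments="0.45 -0.96 0 0 0.37;0.45 -0.96 0 0 0.37;0.45 -0.96 0 0 0.37;0.45 -0.96 0 0 0.37;0.45 -0.96 0 0 0.37;0.45 -0.96 0 0 0.37;0.45 -0.96 0 0 0.37;0.45 -0.96 0 0 0.37;0.45 -0.96 0 0 0.37;0.45 -0.96 0 0 0.37;0.45 -0.96 0 0 0.37;0.45 -0.96 0 0 0.37")

```text
t: 2.0
position: [378.8, 488.8, 256.4]
tool_rot: [3.141, -0.0, 2.386]
ft_force: [0.9, -0.9, 0.5]
opening: 38.5
```

Call:
send_rows(increments="0.45 -0.96 0 0 0.37;0.45 -0.96 0 0 0.37;0.45 -0.96 0 0 0.37;0.45 -0.96 0 0 0.37;0.45 -0.96 0 0 0.37;0.45 -0.96 0 0 0.37;0.45 -0.96 0 0 0.37;0.45 -0.96 0 0 0.37;0.45 -0.96 0 0 0.37;0.45 -0.96 0 0 0.37;0.45 -0.96 0 0 0.37;0.45 -0.96 0 0 0.37")

```text
t: 3.2
position: [508.2, 300.6, 256.4]
tool_rot: [3.141, -0.0, 1.921]
ft_force: [-0.2, 0.1, 0.2]
opening: 38.5
```

Call:
send_rows(increments="0.45 -0.96 0 0 0.37;0.45 -0.96 0 0 0.37;0.45 -0.96 0 0 0.37;0.45 -0.96 0 0 0.37;0.45 -0.96 0 0 0.37;0.45 -0.96 0 0 0.37;0.45 -0.96 0 0 0.37;0.45 -0.96 0 0 0.37;0.45 -0.96 0 0 0.37;0.45 -0.96 0 0 0.37;0.45 -0.96 0 0 0.37;0.45 -0.96 0 0 0.37")

```text
t: 4.4
position: [539.6, 74.3, 256.4]
tool_rot: [3.141, -0.0, 1.456]
ft_force: [0.5, -0.2, 0.0]
opening: 38.7
```

Call:
send_rows(increments="0.45 -0.96 0 0 0.37;0.45 -0.96 0 0 0.37;0.45 -0.96 0 0 0.37;0.45 -0.96 0 0 0.37;0.45 -0.96 0 0 0.37;0.45 -0.96 0 0 0.37;0.45 -0.96 0 0 0.37;0.45 -0.96 0 0 0.37;0.45 -0.96 0 0 0.37;0.45 -0.96 0 0 0.37;0.45 -0.96 0 0 0.37;0.45 -0.96 0 0 0.37")

```text
t: 5.6
position: [466.1, -142.0, 256.5]
tool_rot: [3.141, 0.0, 0.991]
ft_force: [0.2, 0.3, 0.3]
opening: 38.4
```

Call:
send_rows(increments="0.45 0 0 0 0;0.45 0 0 0 0")

```text
t: 5.8
position: [466.4, -141.3, 256.5]
tool_rot: [3.141, -0.0, 0.992]
ft_force: [0.1, 0.1, -0.7]
opening: 38.9
```

Call:
send_rows(increments="0.45 -0.75 -0.32 0 0;0.45 0 0 1 0;0.45 0 0 1 0;0.45 0 0 1 0;0.45 0 0 1 0;0.45 0 0 1 0;0.45 0 0 1 0;0.45 0 0 1 0;0.45 0 0 1 0;0.45 0 0 1 0;0.45 0 0 0.97 0;0.45 0 0 0 0")

```text
t: 7.0
position: [452.3, -148.9, 55.1]
tool_rot: [-3.137, -0.0, 0.994]
ft_force: [-0.6, 0.5, -0.0]
opening: 38.4
```

```bash
python3 - <<'E'
from h import *
a=env.snapshot("top");b=env.snapshot("side");o=env.get_obs();print(o["position"],o["ft_force"],o["opening"])
f=lambda x:cv2.resize(x,None,fx=5,fy=5,interpolation=cv2.INTER_CUBIC)
cv2.imwrite("pics/c1.png",np.hstack([f(a[200:290,260:340]),f(b[165:255,265:345])])[:,:,::-1])
E
```

```text
[ 453.15556689 -149.68946369   56.86831635] [-0.2485544  -0.26495378 -0.51602334] 38.31175214299701
```

View pics/c1.png

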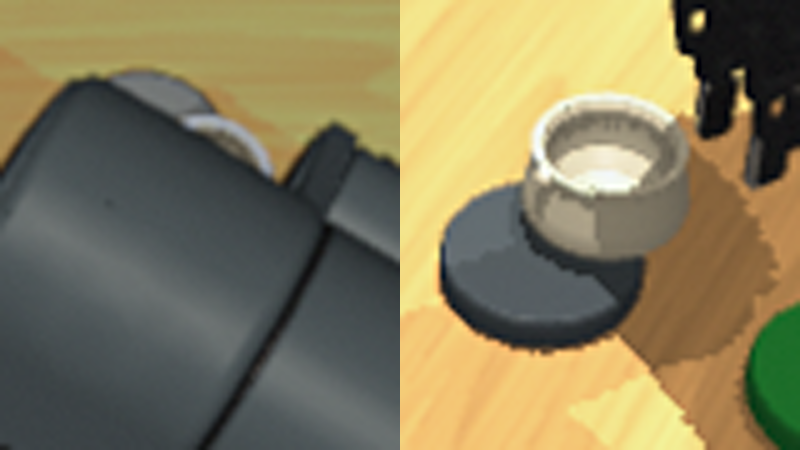

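Call:
send_rows(increments="0.45 0.5 0 0 0;0.45 0.5 0 0 0;0.45 0.3 0 0 0;0.45 0.2 0 0 0;0.45 0.1 0 0 0;0.45 0.1 0 0 0;0.45 0.1 0 0 0;0.45 0.1 0 0 0;0.45 0.1 0 0 0;0.45 0.1 0 0 0")

```text
t: 8.1
position: [475.1, -115.5, 56.9]
tool_rot: [-3.141, 0.001, 0.993]
ft_force: [-2.9, -4.9, 2.4]
opening: 38.3
```

Call:
send_rows(increments="0.45 0.1 0 0 0;0.45 0.1 0 0 0;0.45 0.1 0 0 0;0.45 0.1 0 0 0;0.45 0 0 0 0;0.45 0 0 0 0")

```text
t: 8.7
position: [479.9, -108.6, 57.0]
tool_rot: [-3.141, 0.0, 0.993]
ft_force: [-2.3, -3.6, 2.9]
opening: 38.8
```

```bash
python3 - <<'E'
from h import *
o=env.get_obs();print(o["position"],o["ft_force"],o["opening"])
b=env.snapshot("side")
fit(np.array([519.4,-48.3,508,-66]),cams=("side",),ims={"side":b})
f=lambda x:cv2.resize(x,None,fx=5,fy=5,interpolation=cv2.INTER_CUBIC)
cv2.imwrite("pics/c2.png",np.hstack([f(b[165:255,255:345])[:,:,::-1],np.zeros((450,10,3),np.uint8)]))
E
```

```text
[ 479.91081748 -108.62148898   56.97123034] [-2.29667948 -3.63746584  2.91205868] 38.82596189222949
both [520.9 -49.7 507.6 -65.7] off [-13.3 -16. ] cost 444.0
side [520.9 -49.7 507.6 -65.7] off [-13.3 -16. ] cost 444.0
```

View pics/c2.png

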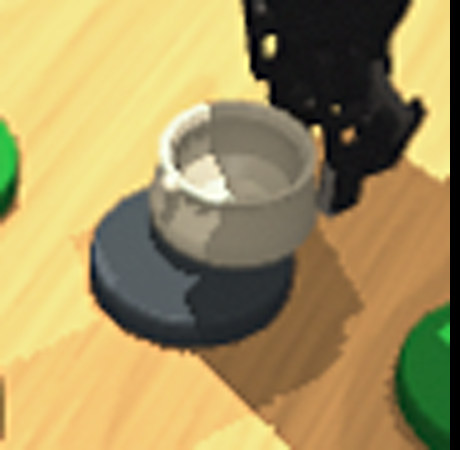

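Call:
send_rows(increments="0.45 0.1 0 0 0;0.45 0.1 0 0 0;0.45 0.1 0 0 0;0.45 0.1 0 0 0;0.45 0.1 0 0 0;0.45 0.1 0 0 0;0.45 0.1 0 0 0;0.45 0.1 0 0 0;0.45 0.1 0 0 0;0.45 0 0 0 0")

```text
t: 9.75
position: [489.9, -93.3, 57.0]
tool_rot: [-3.142, 0.0, 0.993]
ft_force: [-2.0, -3.8, 1.1]
opening: 38.3
```

Call:
send_rows(increments="0.45 -0.3 0 0 0;0.45 -0.5 0 0 0;0.45 -1 0 0 0;0.45 -1 0 0 0;0.45 -0.5 0 -1 0;0.45 0 0 -1 0;0.45 -1 0 -1 0;0.45 -1 0 -1 0;0.45 -1 0 -1 0;0.45 -1 0 -1 0;0.45 -1 0 -1 0;0.45 0 0 0 0")

```text
t: 10.95
position: [399.5, -235.3, 199.0]
tool_rot: [3.135, 0.001, 0.989]
ft_force: [0.4, -0.5, -0.1]
opening: 38.4
```

```bash
python3 - <<'E'
from h import *
o=env.get_obs();print(o["t"],o["position"],o["ft_force"])
ims={c:env.snapshot(c) for c in("top","side")}
fit(np.array([519.4,-48.3,517,-51]),ims=ims)
f=lambda x:cv2.resize(x,None,fx=5,fy=5,interpolation=cv2.INTER_CUBIC)
cv2.imwrite("pics/c3.png",np.hstack([f(ims["top"][195:285,250:330]),f(ims["side"][165:255,255:335])])[:,:,::-1])
E
```

```text
10.95 [ 399.50698638 -235.2999819   198.97433578] [ 0.35247586 -0.54721911 -0.09090309]
both [520.1 -46.9 517.6 -51.4] off [-2.5 -4.4] cost 294.1
top [519.5 -45.4 517.6 -52.6] off [-1.9 -7.2] cost 147.2
side [522.  -49.2 517.3 -50.4] off [-4.8 -1.2] cost 101.6
```

View pics/c3.png

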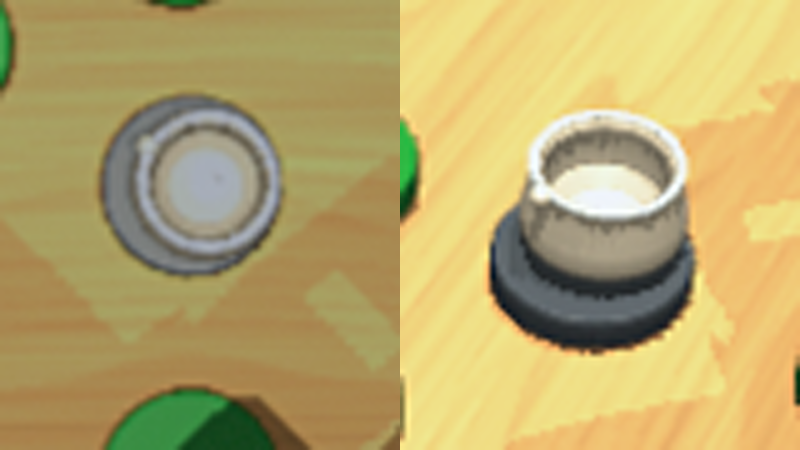

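```bash
python3 - <<'E'
from h import *
p=lambda x,y,a,b:(a+(x+.5)/5-.5,b+(y+.5)/5-.5)
s=ray("top",p(191.5,184.5,250,195),24);m=ray("top",p(208,182,250,195),80)
print(s,m,m-s)
# subpixel: project model outline extremes in both cams for the fitted state and compare with measured extents in crop px
x=[520.1,-46.9,517.6,-51.4]
def ext(c,xy,r,z,o):
    q=(proj(env.camera_info(c),np.c_[xy[0]+r*np.cos(ph),xy[1]+r*np.sin(ph),0*ph+z])-o+.5)*5-.5
    return np.r_[q.min(0),q.max(0)].round(1)
for c,o in(("top",(250,195)),("side",(255,165))):
    print(c,"stand24",ext(c,x[:2],55,24,o),"stand0",ext(c,x[:2],55,0,o),"rim",ext(c,x[2:],41,80,o),"belly",ext(c,x[2:],45,44,o))
E
```

```text
[519.10879561 -45.0937497   24.        ] [516.68322068 -52.62475389  80.        ] [-2.42557493 -7.53100419 56.        ]
top stand24 [102.8  91.6 286.1 274.6] stand0 [102.8  95.7 283.2 275.8] rim [134.9 109.7 276.8 251.5] belly [127.4 108.9 279.3 260.7]
side stand24 [ 90.2 172.1 297.4 318.4] stand0 [ 89.6 203.6 293.5 349.9] rim [127.3 108.6 287.4 216.9] belly [117.9 154.  289.3 273.2]
```

Call:
send_rows(increments="0.45 1 0 1 0;0.45 1 0 1 0;0.45 1 0 1 0;0.45 1 0 1 0;0.45 1 0 1 0;0.45 0 0 1 0;0.45 0.5 0 1 0;0.45 1 0 0 0;0.45 1 0 0 0;0.45 0 0 0 0")

```text
t: 12.05
position: [481.0, -103.9, 55.4]
tool_rot: [-3.139, -0.0, 0.997]
ft_force: [0.5, -0.3, -0.2]
opening: 38.4
```

Call:
send_rows(increments="0.45 0.3 0 0 0;0.45 0.2 0 0 0;0.45 0.1 0 0 0;0.45 0.1 0 0 0;0.45 0.1 0 0 0;0.45 0.1 0 0 0;0.45 0.1 0 0 0;0.45 0.075 0 0 0;0.45 0 0 0 0")

```text
t: 12.95
position: [492.9, -88.7, 57.0]
tool_rot: [-3.141, 0.0, 0.993]
ft_force: [-2.3, -3.6, 1.9]
opening: 38.4
```

Call:
send_rows(increments="0.45 -0.3 0 0 0;0.45 -0.5 0 0 0;0.45 -1 0 0 0;0.45 -1 0 0 0;0.45 -0.5 0 -1 0;0.45 0 0 -1 0;0.45 -1 0 -1 0;0.45 -1 0 -1 0;0.45 -1 0 -1 0;0.45 -1 0 -1 0;0.45 -1 0 -1 0;0.45 0 0 0 0")

```text
t: 14.15
position: [402.6, -230.6, 199.0]
tool_rot: [3.135, 0.001, 0.99]
ft_force: [-0.8, -1.3, 0.1]
opening: 38.4
```

```bash
python3 - <<'E'
from h import *
o=env.get_obs();print(o["t"],o["position"],o["ft_force"])
ims={c:env.snapshot(c) for c in("top","side")}
fit(np.array([519.4,-48.3,517,-51]),ims=ims)
for c in ims:
    for n in("jug","bowl","whisk","pestle"): print(c,n,[np.round(d["box"]).tolist() for d in env.look_for(n,c)][:1])
f=lambda x:cv2.resize(x,None,fx=5,fy=5,interpolation=cv2.INTER_CUBIC)
cv2.imwrite("pics/c4.png",np.hstack([f(ims["top"][195:285,250:330]),f(ims["side"][165:255,255:335])])[:,:,::-1])
E
```

```text
14.15 [ 402.56692812 -230.63595354  199.02634707] [-0.76186367 -1.30824143  0.12371321]
both [520.  -47.  520.5 -46.6] off [0.5 0.4] cost 312.2
top [517.9 -44.6 520.5 -47.3] off [ 2.5 -2.8] cost 172.5
side [522.  -49.2 520.6 -46.2] off [-1.4  3. ] cost 97.8
top jug [[392.0, 207.0, 459.0, 250.0]]
top bowl [[112.0, 203.0, 163.0, 251.0]]
top whisk [[227.0, 140.0, 309.0, 156.0]]
top pestle [[186.0, 272.0, 227.0, 287.0]]
side jug [[334.0, 97.0, 362.0, 154.0]]
side bowl [[149.0, 304.0, 225.0, 381.0]]
side whisk [[172.0, 166.0, 224.0, 229.0]]
side pestle [[283.0, 288.0, 320.0, 332.0]]
```

View pics/c4.png

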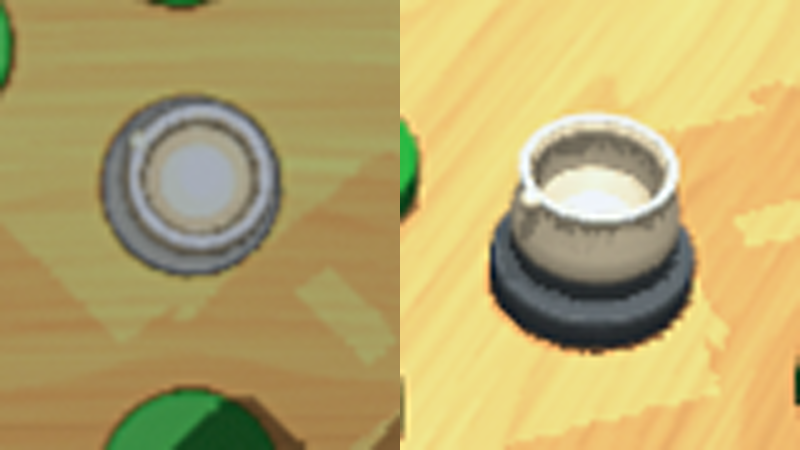

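```bash
python3 -c "
from workcell import env
print(env.close_job(), env.get_obs()['t'])"
```

```text
the job is handed in; nothing more can be done
the job is handed in; nothing more can be done
```

The mortar now stands upright near the middle of the slate stand, and I handed the job in. No verdict was reported, so this rests on my own measurements.

- **What I did:** I measured the mortar about 35 mm off centre. I pushed it at belly height with the two fingertips, half open and without gripping, in slow pushes of about 4 N. After backing off to look again, I gave it one last 5.5 mm nudge along the same line. I then drew the hand back clear, with the tool about 200 mm up.
- **Mortar position:** The joint fit of both cameras puts the mortar 0.6 mm off centre. The cameras do not fully agree: top alone gives (+2.5, −2.8) mm and side alone gives (−1.4, +3.0) mm. Reading the edges by eye gave about 2 to 3 mm. All of these are inside the 6 mm limit.
- **Stand:** It shows no shift beyond about 1.5 mm, which is measurement noise; the limit is 12 mm. The top camera alone gives about 3 mm.
- **Other things:** The detection boxes for bowl, whisk and pestle changed by at most 4 pixels. The jug's changed by up to 7, on one edge only, and the hand never went near it. I took these as detection scatter rather than movement.

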